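# Pop the socket and trap it

## Robot

A 6-joint arm with a two-finger parallel gripper is mounted at the origin on the work surface. World frame = base frame: x ahead of the robot, y to its left, z up, the work surface at z = 0. Lengths are in m, angles in rad, forces in N, time in s.
With the tool pointing down it reaches from about 0.325 to 0.925 m from the base axis. Payload 3.1 kg.
Tool frame: the origin (TCP) lies at the very end of the fingers, on their centre line; the grasp point (between the pads) lies 19 mm behind it (ctrl.tcp_to_grasp is the distance from the TCP to the grasp point, in m); z points along the fingers, y is the line along which they close (so a half turn about z gives the same grasp; the last joint's range is limited). The gripper opens to 85 mm and grips with 20 to 120 N. Pads are 22 mm wide; open, the fingers measure 114 mm over their backs; the gripper's body (76 mm by 85 mm) begins 54 mm behind the grasp point. The pads swing forward as they close: fully open they stand 13 mm farther back than shut.
Start: joints at [-0.112, 0.217, 1.613, -0, 1.311, -0.112], TCP at [0.625, 0, 0.231] pointing down, gripper open.
Joint ranges: [-2.75, 2.75], [-0.78, 2.1], [0.31, 2.55], [-1.13, 4.27], [0.13, 2.63], [-2.58, 2.58]. Speed limits (rad/s): [2.79, 2.79, 3.14, 3.14, 3.14, 3.14].

## Interface

Orientations are given as a unit quaternion [x, y, z, w].
In Python, from station import ctrl, hand, planner, vision, finish_job, nets, read_time_s, read_joints, read_dq, read_tau, read_eef_pos, read_tcp_rot, read_force, read_moment, read_grip_width, read_grip_force gives the robot as it stands. Calls block until the motion is done:
- ctrl.reach(position, orientation): joint-space move of the TCP to a pose.
- ctrl.move_linear(position, rot=None, speed=0.15): straight line of the TCP; rot=None keeps the orientation; speed is the mean speed in m/s.
- ctrl.movej(angles): joint-space move.
- hand.gripper_open() and hand.grasp(grip_force=None): open the fingers fully, or close them until they stop; grip_force is the grip in N (None keeps the last).
- ctrl.dwell(seconds).
- planner.solve_ik(position, orientation): joint angles nearest the present ones, or None.
- vision.get_image(name): name is "scene" or "side" or "wrist"; returns the picture (400x640x3 uint8, blue, green, red); there is no depth.
- vision.camera_info(name): a dict with "K" (3x3 intrinsics, pixels), "view" (4x4, takes a point from world to camera coordinates). Camera axes: x right, y up, looking along -z (the intrinsics and any distortion apply to the point x, -y, -z); pixel columns grow to the right and rows downward; lengths in m; the calibration is good to about 2 mm. A picture is of the moment at which its call begins: read the wrist's pose just before it. camera_info takes no time and is no camera call; for the wrist camera it gives the pose at the moment of the call.
A pose or a line that the arm cannot do raises ctrl.MotionError and nothing moves.
- finish_job(): hands the job in; it is judged then, once.
Trained networks look in the newest picture that a camera, given by its name, has taken for a name from the list of things; names that differ only in an ending like _2 or _b are one class to them, and where a whole thing is asked for, a point or a joint stands for the part that bears it (a point fixed in the world has none). Each returns a list of dicts, best first, with "confidence" (0 to 1); they miss things now and then, are a little off and sometimes report something else, mostly with a low value. They report only what shows in the picture. A call takes as long as a camera call. They do not tell look-alikes from the thing itself.
- nets.look_for(camera, query): "rect" ([left, top, right, bottom] in pixels, round what is visible of it).
- nets.silhouettes(camera, query): "region" (400x640 bool, what is visible of it) and "rect" ([left, top, right, bottom] in pixels, round what is visible of it).
- nets.mark_of(camera, query): "at" ([column, row] in pixels: a listed point, or the origin of a listed thing).
Readings, each from a call of its own:
- read_time_s(): time.
- read_joints(): joint angles.
- read_dq(): joint speeds.
- read_tau(): joint torques, N m.
- read_eef_pos(): TCP position.
- read_tcp_rot(): TCP orientation.
- read_force(): force on the tool from outside, world axes, zero at the start.
- read_moment(): the same for the moment, N m.
- read_grip_width(): finger opening in m.
- read_grip_force(): force on a finger pad.
Only numpy, scipy, OpenCV 4.12 (cv2) and the standard library are available. Lean on these libraries where they do the work, as an engineer would, in place of code of your own. Each camera call takes 0.05 s, during which the arm holds its last target. There are 200 camera calls.

## Task

Press the red key of the green socket dispenser down with one finger, so that its spring pops the blue-banded socket out, and trap the socket with the other finger in the sloping run-out before it rolls off the open end. Do not pick up the socket and leave the other tools where they are. Finish while still holding: the socket stays stopped in the run-out against your finger.

Things in the scene. Friction and masses are not known exactly. Their poses are not given: they have to be found in the camera images.
- dispenser: Fixed green and grey socket dispenser, 212 mm long (x -82 to +130). Origin at bench level under the socket's home place; +x is downhill along the run-out, +y across, z up. Run-out: straight lane between walls with inner faces at y -28 and +28 mm, 5 mm thick, 12 mm above its floor. Floor z = 40 mm - 0.14 x. A spring housing (x -82 to -40 mm, 74 mm tall) stands at the high end.
- runout (a point): Point on the floor of the run-out lane at its middle (dispenser x 70, y 0, z 30 mm), beside the key: a good place to stand the trapping finger before the key goes down. Axes as the dispenser's.
- runout_end (a point): Middle of the lane floor's open low end (dispenser x 130, y 0, z 22 mm). A socket that nobody stops rolls off here, about half a second after it is let go.
- gate (a point): Middle of the top edge of the steel gate blade across the lane (x 13 mm, 9 mm above the floor), which holds the socket at home against a light spring pusher (0.5 N). The gate goes down with the key: after 7 to 10 mm of key travel the socket is let go, kicked by the pusher and rolls down the lane.
- key_top (a point): Centre of the flat top of the red key, 40 mm (x) by 36 mm (y), at dispenser x 70, y -66 mm: 46 mm above the bench when up, 34 mm when fully down. A fingertip level with the key when down is 4 mm above the lane floor at runout, 66 mm to the key's +y side. The key's grey base (x -4 to 96, y -85 to -33 mm) is 28 mm tall.
- key (a joint): Travel of the red key in m: 0 up, 0.012 fully down on its hard stop. Spring: about 2 N to start it, about 5 N at the bottom. It springs back up when let go.
- socket: Chrome deep socket with a blue band, a cylinder 24 mm in diameter and 50 mm long lying across the lane (its axis along the dispenser's y), about 110 g. Origin at its centre, 12 mm above the lane floor; at home its centre is at dispenser x 0. It turns about its axis as it rolls.
- spare_socket: Bystander: plain chrome socket standing upright beside the dispenser, 28 mm diameter, 60 mm tall. Origin at the centre of its underside.
- short_socket: Bystander: plain chrome socket standing upright beside the dispenser, 32 mm diameter, 36 mm tall. Origin at the centre of its underside.
- wrench: Bystander: steel wrench 170 mm long lying flat beside the key side of the dispenser. Origin under its middle, long axis x.
- screwdriver: Bystander: screwdriver lying on the bench on the other side of the dispenser. Long axis x.
- spray_can: Bystander: red and black spray can, 66 mm diameter, 190 mm tall, to the left of the work. Origin at the centre of its underside.
- parts_dish: Bystander: round steel dish, 130 mm diameter, 35 mm tall, to the right. Origin at the centre of its underside.
- impact_driver: Bystander: black cordless impact driver standing on its battery, about 210 mm tall, at the right. Origin under the battery.
Not all that is in view belongs to the job. What is shaped like the socket but turquoise is not meant.

How it is judged:
By the outcome, as a careful person would: the job done as asked, in the order asked, and still so for the second after the job is handed in, while the arm keeps its last pose, push and grip.
It also fails if it takes over 32 s, if anything falls off the work surface, if the arm or the gripper's body presses on something with over 40 N, if the wrist force passes 120 N, or if a joint passes its speed limit or range.

## Working session

There is one attempt and no reset: what is moved stays moved. The work goes in short steps, each a Python script; the robot and the scene stay as the last script left them, time stands still between calls to the robot, and variables do not carry over. Pictures are saved under pics/ and viewed, at most 10 in all, crops included, and the job is handed in when it is done.

```bash
mkdir -p pics; ls; python3 - <<'E'
from station import *
import cv2, json
for c in ["scene","side"]:
    im=vision.get_image(c); cv2.imwrite(f"pics/{c}0.png",im)
    print(c,vision.camera_info(c))
    for q in ["runout","runout_end","gate","key_top","socket","dispenser","spare_socket","short_socket"]:
        print(q,[(round(r["confidence"],2),[round(float(v),1) for v in r["at"]]) for r in nets.mark_of(c,q)[:3]])
print(read_time_s())
E
```

```text
pics
scene {'K': array([[481.0647238 ,   0.        , 324.87439872],
       [  0.        , 481.0647238 , 200.42484339],
       [  0.        ,   0.        ,   1.        ]]), 'view': array([[ 0.75166672,  0.65953811, -0.00257405, -0.36637835],
       [-0.35824992,  0.41156324,  0.83801712,  0.13727579],
       [ 0.55376361, -0.62898742,  0.54563787, -2.05052486],
       [ 0.        ,  0.        ,  0.        ,  1.        ]])}
runout [(0.92, [351.0, 209.7])]
runout_end [(0.94, [368.7, 209.0])]
gate [(0.68, [333.2, 200.8])]
key_top [(0.42, [347.2, 215.9])]
socket [(0.66, [303.8, 194.9]), (0.38, [331.0, 198.9])]
dispenser [(0.59, [332.3, 212.7])]
spare_socket [(0.48, [356.6, 205.8]), (0.41, [208.9, 266.3]), (0.18, [331.1, 199.2])]
short_socket [(0.56, [333.6, 199.6])]
side {'K': array([[454.80100961,   0.        , 317.64707743],
       [  0.        , 454.80100961, 199.27795068],
       [  0.        ,   0.        ,   1.        ]]), 'view': array([[ 0.88762835, -0.46010378, -0.02050447, -0.42736047],
       [ 0.3389455 ,  0.62245222,  0.70545672, -0.20235175],
       [-0.31182025, -0.63313328,  0.70845634, -1.15941819],
       [ 0.        ,  0.        ,  0.        ,  1.        ]])}
runout []
runout_end [(0.8, [348.6, 177.6])]
gate []
key_top [(0.5, [357.3, 189.7])]
socket [(0.66, [326.4, 243.6]), (0.62, [326.9, 192.7]), (0.58, [279.0, 221.8])]
dispenser [(0.78, [327.0, 208.7]), (0.64, [399.2, 365.7])]
spare_socket [(0.6, [320.0, 180.3])]
short_socket [(0.59, [358.5, 190.1]), (0.56, [298.9, 199.9]), (0.26, [398.6, 367.5])]
0.9
```

```bash
python3 - <<'E'
import cv2, numpy as np
a=cv2.imread("pics/scene0.png"); b=cv2.imread("pics/side0.png")
cv2.imwrite("pics/sc.png",cv2.resize(a[110:310,190:450],(780,600),interpolation=cv2.INTER_CUBIC))
cv2.imwrite("pics/sd.png",cv2.resize(b[100:300,190:450],(780,600),interpolation=cv2.INTER_CUBIC))
E
```

```text
(no output)
```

View pics/sc.png

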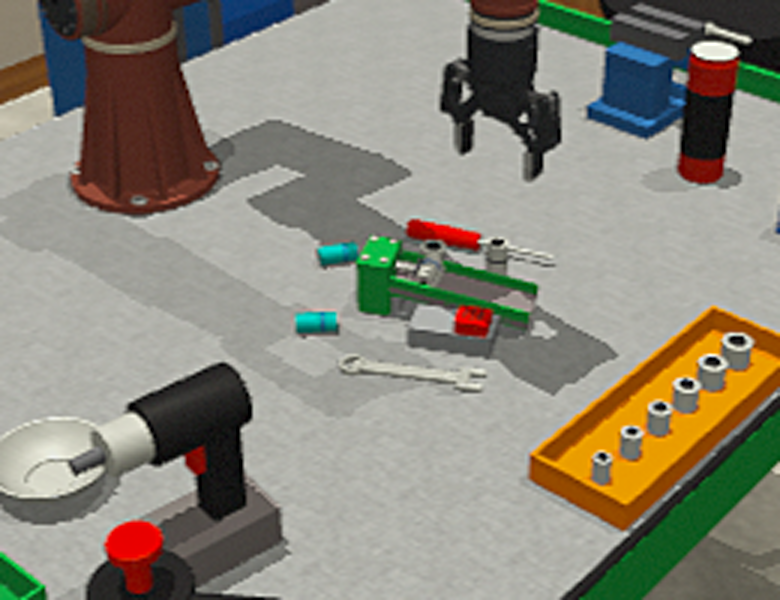

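View pics/sd.png

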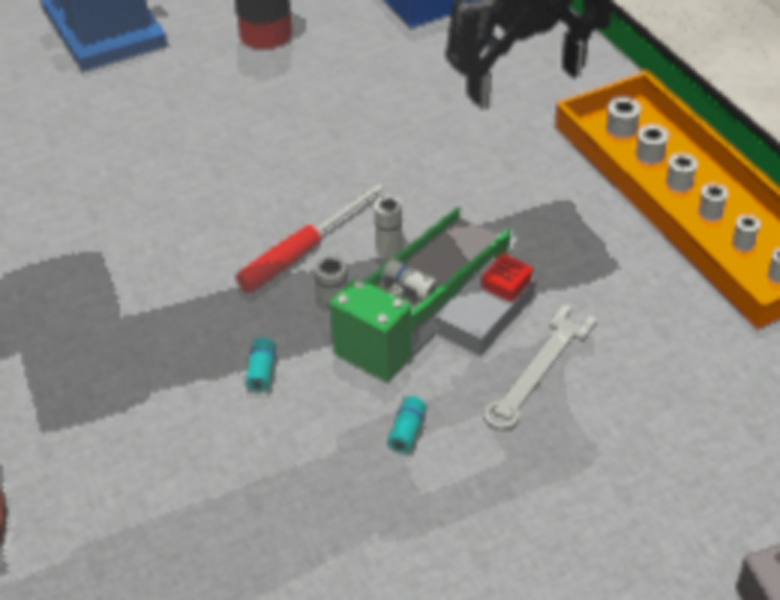

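The socket meant is the chrome one with a blue band, in the lane at scene (333,199) and side (326,193). The turquoise look-alikes lie at scene (303,195) and (296,217) and side (277,222) and (326,243), so they're excluded. The key top is near scene (348,216) and side (359,192). Next I'll check what the API allows for partial opening and get a rough pose.

```bash
python3 - <<'E'
from h import *
s,d=vision.camera_info("scene"),vision.camera_info("side")
obs=[(s,"runout_end",[368.5,210.5]),(s,"key_top",[347.8,216]),(s,"socket",[332.5,198.5]),(s,"cornA",[366.5,216]),(s,"cornB",[368.8,205.5]),
 (d,"runout_end",[350,176.7]),(d,"key_top",[359,191.7]),(d,"socket",[326.8,192.5]),(d,"cornB",[343,170]),(d,"cornA",[360,178])]
best=min((fit(obs,[.55,-.05,y]) for y in np.arange(-3,3.2,.6)),key=lambda r:r.cost)
print(best.x,best.cost,best.fun.round(1)); print(vision.camera_info("wrist")); print(read_time_s(),read_grip_width())
im=vision.get_image("wrist"); cv2.imwrite("pics/w0.png",im)
i=vision.camera_info("wrist")
for n in PT: print(n,proj(i,world(best.x,PT[n])).round(0))
E
```

```text
[0.51568748 0.01063469 0.45452476] 7.168364746503184 [-0.9  1.9 -0.5 -1.5  0.1  1.8 -0.6 -1.3  0.7 -0.8  1.3 -0.3  0.2 -1.1
 -0.5  1.2 -0.6 -0.7  0.6 -0.3]
{'K': array([[354.9326552 ,   0.        , 321.12312131],
       [  0.        , 354.9326552 , 202.5808998 ],
       [  0.        ,   0.        ,   1.        ]]), 'view': array([[ 9.99999577e-01, -4.88075890e-04, -7.80054973e-04,
        -6.25020371e-01],
       [ 2.22696804e-04,  9.50903800e-01, -3.09486532e-01,
         4.11999523e-02],
       [ 8.92810153e-04,  3.09486227e-01,  9.50903506e-01,
        -3.81127322e-01],
       [ 0.00000000e+00,  0.00000000e+00,  0.00000000e+00,
         1.00000000e+00]])}
0.9 0.08525498433049063
runout [272. 128.]
runout_end [329.  99.]
gate [216. 157.]
key_top [303. 192.]
socket [203. 164.]
dispenser [218. 154.]
cornA [344. 132.]
cornB [313.  65.]
```

View pics/w0.png

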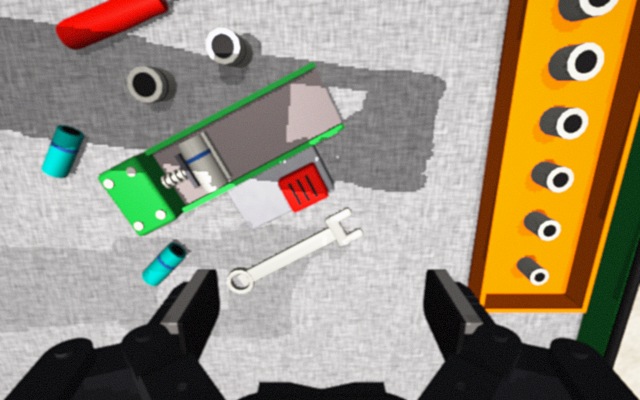

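The wrist view shows the dispenser plainly. The blue-banded socket is behind the gate at (203,160), the red key at (303,188) and the lane's open end around (330,97). The turquoise look-alikes are outside it at (62,150) and (164,263). One enlarged crop will confirm the socket and give me corner picks.

```bash
python3 - <<'E'
from h import *
vision.get_image("wrist")
for q in ["runout","runout_end","gate","key_top","socket","dispenser"]:
    print(q,[(round(r["confidence"],2),np.round(r["at"],1)) for r in nets.mark_of("wrist",q)[:3]])
a=cv2.imread("pics/w0.png")
cv2.imwrite("pics/w0c.png",cv2.resize(a[50:245,90:355],(795,585),interpolation=cv2.INTER_CUBIC))
E
```

```text
runout [(0.98, array([270., 126.]))]
runout_end [(0.57, array([326.9,  98.6]))]
gate [(0.68, array([217.6, 154.1])), (0.56, array([216.9, 156.5]))]
key_top [(0.71, array([301.2, 188.9]))]
socket [(0.91, array([165.6, 263.1])), (0.62, array([202.9, 161.2])), (0.59, array([ 64.1, 152.9]))]
dispenser [(0.68, array([301.6, 190.2])), (0.66, array([218. , 154.9]))]
```

View pics/w0c.png

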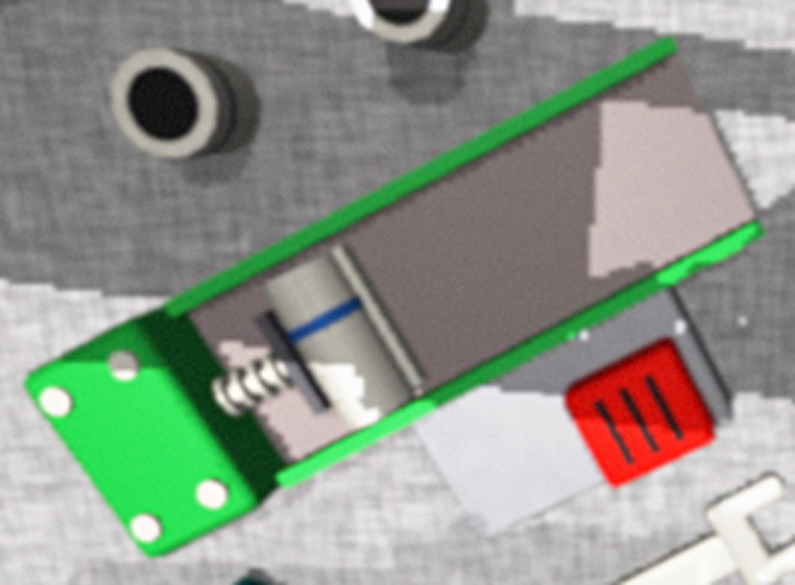

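The crop confirms it: a chrome cylinder with a blue band sits between the spring pusher and the gate (full-image 203,161). With the fingers fully open (about 99 mm between centres) I need to yaw the tool by about 38°, so one finger lands on the key and the other in the middle of the lane further downhill. I'll refit the pose with the wrist picks and hover there.

```bash
cat >> h.py <<'E'
def pose(p,kx,ky,th,span=.0995):
    u=np.array([np.sin(th),np.cos(th)]); c=np.array([kx,ky])+u*span/2
    a=p[2]+np.pi/2-th
    out=[]
    for a in (a,a-np.pi):
        y=np.array([np.cos(a),np.sin(a),0]); z=np.array([0,0,-1.]); out.append(R.from_matrix(np.c_[np.cross(y,z),y,z]).as_quat())
    return world(p,[c[0],c[1],0]),out
E
python3 - <<'E'
from h import *
s,d,w=[vision.camera_info(c) for c in ("scene","side","wrist")]
ky=[(w,n,u) for n,u in dict(runout=[270.5,126.5],runout_end=[327.5,98.3],gate=[216.2,156],key_top=[303.5,188.3],cornA=[344.3,127.7],cornB=[313,63]).items()]
obs=[(s,"runout_end",[368.5,210.5]),(s,"key_top",[347.8,216]),(s,"cornA",[366.5,216]),(s,"cornB",[368.8,205.5]),
 (d,"runout_end",[350,176.7]),(d,"key_top",[359,191.7]),(d,"cornB",[343,170]),(d,"cornA",[360,178])]
x0=[.5157,.0106,.4545]
print(fit(ky,x0).x,fit(ky,x0).fun.round(1)); r=fit(ky+obs,x0); print(r.x,r.fun.round(1)); p=r.x
np.save("p.npy",p)
P,qs=pose(p,.056,-.078,np.radians(38)); P[2]=.13
print(P,[planner.solve_ik(P,q) for q in qs])
q=min(qs,key=lambda q:np.abs(np.array(v)-read_joints()).max() if (v:=planner.solve_ik(P,q)) is not None else 9)
ctrl.reach(P,q)
print(read_time_s(),read_eef_pos(),read_force())
i=vision.camera_info("wrist"); im=vision.get_image("wrist")
for n in ("runout","runout_end","gate","key_top","cornA","cornB"):
    u=proj(i,world(p,PT[n])); print(n,u.round(0),[np.round(m["at"],0) for m in nets.mark_of("wrist",n)[:1]] if n[:4]!="corn" else ""); cv2.drawMarker(im,tuple(int(v) for v in u.round()),(255,0,255),0,8)
sd=vision.get_image("side")[130:250,260:420]
im=np.vstack([im,np.zeros((0,640,3),np.uint8)]); cv2.imwrite("pics/w1.png",im); cv2.imwrite("pics/s1.png",cv2.resize(sd,(800,600),interpolation=cv2.INTER_CUBIC))
E
```

```text
[0.51565578 0.01158515 0.4657918 ] [ 1.5 -0.3  0.7 -1.9 -0.1  0.1 -0.2  1.9 -0.4  1.6 -0.9 -0.6]
[0.51560943 0.01151628 0.46410818] [ 1.5 -0.1  0.8 -1.6 -0.2  0.2 -0.3  2.1 -0.4  1.9 -0.8 -0.3 -0.7  1.6
 -0.1 -1.7 -0.3 -1.6  0.8 -1.1  0.8 -0.6 -0.1 -1.5 -1.1 -0.9  0.2 -0.6]
[0.61044134 0.01560108 0.13      ] [array([-8.93347722e-02,  2.89329301e-01,  1.72651369e+00, -4.44089210e-16,
        1.12574966e+00, -1.46101416e+00]), array([-8.93347722e-02,  2.89329301e-01,  1.72651369e+00, -4.44089210e-16,
        1.12574966e+00,  1.68057849e+00])]
2.525 [0.61084873 0.01554339 0.13044731] [ 0.05155158 -0.18450097  0.22659489]
runout [352. 151.] [array([354., 150.])]
runout_end [398. 211.] [array([399., 212.])]
gate [298.  81.] [array([299.,  82.])]
key_top [276. 214.] [array([274., 215.])]
cornA [365. 243.] 
cornB [441. 189.]
```

View pics/w1.png

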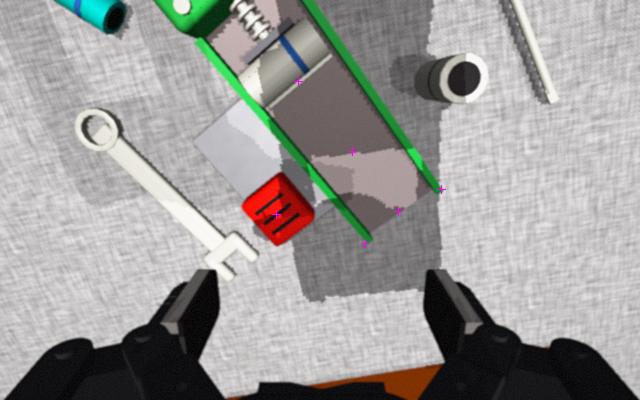

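View pics/s1.png

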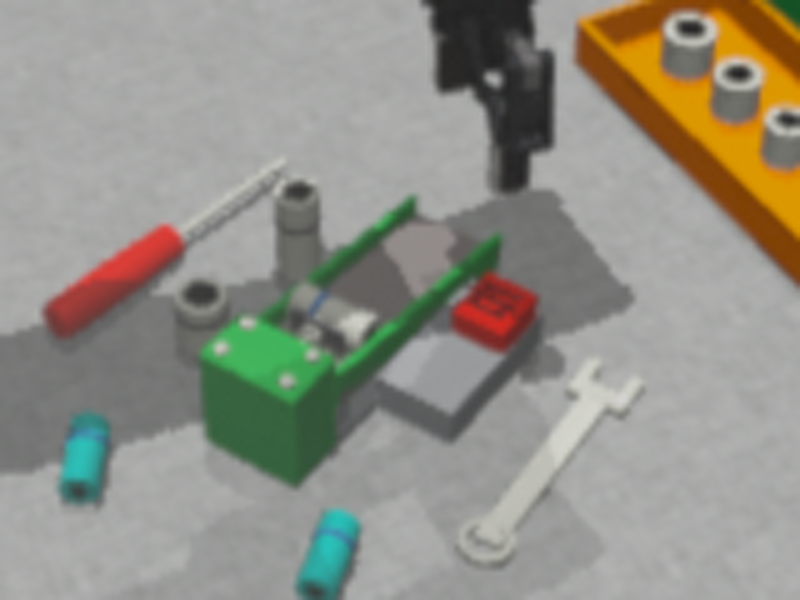

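The projected model points (magenta) match the picture to 1–2 px: key (276,214), lane end (398,211), near wall end (367,241). The open fingertips sit at (210,272) and (432,272). Next I'll move down to just above the key and read where the tips stand over it.

```bash
python3 - <<'E'
from h import *
P=read_eef_pos(); p=np.load("p.npy"); t,_=pose(p,.056,-.078,np.radians(38))
ctrl.move_linear([t[0],t[1],.058],speed=.1)
print(read_time_s(),read_eef_pos(),read_force())
i=vision.camera_info("wrist"); im=vision.get_image("wrist"); T=R.from_quat(read_tcp_rot()) if len(np.ravel(read_tcp_rot()))==4 else R.from_matrix(read_tcp_rot()); E=read_eef_pos()
for dz in (0,-.013):
    for y in (-.057,-.0425,.0425,.057): print(dz,y,[proj(i,E+T.apply([x,y,dz])).round(0) for x in (-.011,.011)])
cv2.imwrite("pics/w2.png",im)
sd=vision.get_image("side")[130:230,290:423]
cv2.imwrite("pics/s2.png",np.vstack([cv2.resize(im[60:360,60:560],(600,360)),cv2.resize(sd,(600,240*1),interpolation=cv2.INTER_CUBIC)]))
E
```

```text
3.6917 [0.61108744 0.01554783 0.05855386] [-0.01846848  0.16973425 -0.41406712]
0 -0.057 [array([200., 293.]), array([194., 250.])]
0 -0.0425 [array([231., 293.]), array([227., 250.])]
0 0.0425 [array([415., 293.]), array([419., 249.])]
0 0.057 [array([447., 293.]), array([452., 249.])]
-0.013 -0.057 [array([190., 310.]), array([184., 263.])]
-0.013 -0.0425 [array([224., 310.]), array([219., 263.])]
-0.013 0.0425 [array([423., 310.]), array([428., 263.])]
-0.013 0.057 [array([457., 310.]), array([463., 263.])]
```

View pics/w2.png

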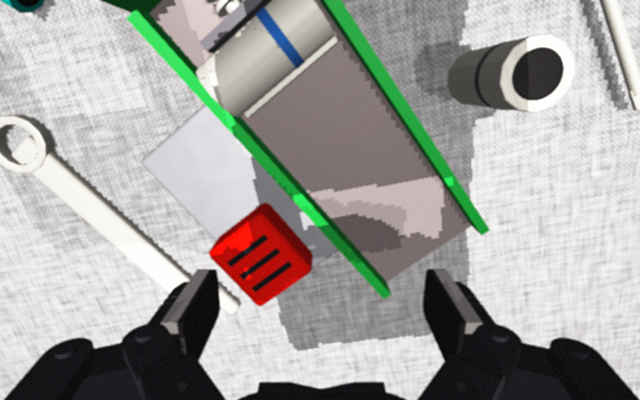

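The tips sit about 13–16 mm behind the TCP (pad corner at (217,270)), as expected for an open hand. The key at (262,255) is just ahead of the left finger, and the right finger is over the lane. I'll go down under force guard until the key is on its stop.

```bash
python3 - <<'E'
from h import *
P=read_eef_pos(); p=np.load("p.npy"); t,_=pose(p,.056,-.078,np.radians(38))
ctrl.move_linear([t[0],t[1],.040],speed=.06); ctrl.dwell(.1)
f0=read_force(); z=.040; log=[]; zc=None
while z>.012:
    z-=.001; ctrl.move_linear([t[0],t[1],z],speed=.02)
    f=np.array(read_force())-f0; log.append((round(z*1e3),round(read_eef_pos()[2]*1e3,1),f.round(1).tolist(),round(read_time_s(),1)))
    if abs(f[2])>8.5 or np.hypot(f[0],f[1])>6: break
for l in log: print(*l)
im=vision.get_image("wrist"); cv2.imwrite("pics/w3.png",im)
print([(round(r["confidence"],2),np.round(r["at"],1)) for r in nets.mark_of("wrist","socket")])
E
```

```text
39 39.2 [-0.1, -0.7, 0.2] 4.6
38 38.0 [0.4, -0.4, -0.5] 4.8
37 36.9 [-0.9, -1.1, -0.9] 5.1
36 35.9 [-1.0, -1.6, 0.4] 5.3
35 34.9 [-1.1, 1.0, -0.3] 5.6
34 33.9 [-0.2, 0.1, -0.0] 5.8
33 33.0 [-0.4, -0.6, -0.6] 6.1
32 32.2 [-1.3, 0.5, 0.6] 6.3
31 31.1 [-0.8, -0.5, 1.9] 6.6
30 30.0 [-1.2, -0.0, 2.8] 6.8
29 29.0 [-1.5, -0.5, 2.3] 7.1
28 28.0 [0.1, 0.3, 2.6] 7.3
27 27.0 [-0.8, -0.7, 2.6] 7.6
26 26.0 [-1.3, -0.6, 3.0] 7.8
25 24.9 [-1.3, -0.9, 1.9] 8.1
24 24.1 [-0.4, 0.7, 4.1] 8.3
23 23.1 [-1.0, -0.2, 1.6] 8.6
22 22.2 [-1.8, 0.2, 5.4] 8.8
21 21.2 [-1.1, 0.0, 5.2] 9.1
20 20.7 [-3.1, 0.3, 7.4] 9.3
19 20.6 [-4.8, 0.6, 11.9] 9.6
[(0.77, array([412.6, 251. ]))]
```

View pics/w3.png

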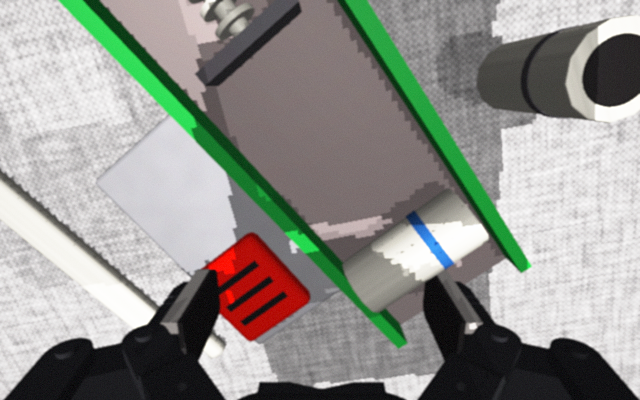

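The key went down to its stop (about 12 mm of travel, 12 N). The socket lies across the lane at (413,251), resting against the right finger and short of the open end; the left finger still holds the key. I'll check it stays put, then hand in.

```bash
python3 - <<'E'
from h import *
a=cv2.imread("pics/w3.png"); ctrl.dwell(.8); i=vision.camera_info("wrist"); b=vision.get_image("wrist")
d=cv2.absdiff(a,b).max(2); print("changed px",int((d[150:320,330:500]>40).sum()))
m=nets.mark_of("wrist","socket")[:1]; print(m,read_force(),read_eef_pos(),read_time_s())
p=np.load("p.npy")
r=least_squares(lambda v:proj(i,world(p,[v[0],v[1],.052-.14*v[0]]))-m[0]["at"],[.09,0]); print("socket in dispenser",r.x)
if .06<r.x[0]<.12 and int((d[150:320,330:500]>40).sum())<300: print(finish_job())
E
```

```text
changed px 0
[{'at': [411.6, 245.8], 'confidence': 0.63}] [-4.14099164  1.20089292 11.22220186] [0.61069613 0.01559501 0.02058157] 10.5917
socket in dispenser [0.09118348 0.0006462 ]
the job is handed in; nothing more can be done
None
```

The job is handed in: one finger holds the red key on its stop at about 11 N, and the blue-banded socket is stopped against the other finger in the run-out, about 39 mm before the open end; it had not moved after a further 0.8 s, and 10.6 s of the 32 s were used.

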